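Pack the microscope accessory case and fasten it

ROBOT

A 7-joint arm with a two-finger parallel gripper is mounted at the origin on a cart in front of the work surface, level with it; the furniture and walls round the work are solid. World frame = base frame: x ahead of the robot, y to its left, z up, the work surface at z = 0. Lengths are in m, angles in rad, forces in N, time in s.
With the tool pointing down it reaches from about 0.4 to 0.9 m from the base axis. Payload 5.5 kg.
Tool frame: the origin (TCP) lies midway between the tips of the shut fingers; the grasp point (between the pads) lies 19 mm behind it (manip.grip_depth is the distance from the TCP to the grasp point, in m); z points along the fingers, x is the direction in which the jaws open and shut, and the axes are right-handed (so a half turn about z gives the same grasp; the last joint's range is limited). The gripper opens to 92 mm and grips with 3 to 60 N. Pads are 19 mm wide; open, the fingers measure 130 mm over their backs; the gripper's body (75 mm by 190 mm) begins 47 mm behind the grasp point.
Start: joints at [-0.983, 0.501, -0.427, 1.55, 0.221, 1.138, -0.21], TCP at [0.207, 0.616, 0.227] pointing down, gripper open.
Joint ranges: [-2.88, 2.88], [-0.31, 2.03], [-1.54, 1.56], [0.2, 2.42], [-1.41, 4.55], [0.19, 2.02], [-2.57, 2.57]. Speed limits (rad/s): [2.57, 2.57, 3.14, 3.14, 3.14, 3.14, 3.14].

INTERFACE

Orientations are given as a unit quaternion [x, y, z, w].
In Python, from bench import manip, effector, viewer gives the robot as it stands. Calls block until the motion is done:
- manip.move_pose(position, orientation): joint-space move of the TCP to a pose.
- manip.servo_line(position, ori=None, vel=0.15): straight line of the TCP; ori=None keeps the orientation; vel is the mean speed in m/s.
- manip.movej(angles): joint-space move.
- effector.open_jaws() and effector.close(f_grip=None): open the fingers fully, or close them until they stop; f_grip is the grip in N (None keeps the last).
- manip.sleep(seconds).
- manip.solve_ik(position, orientation): joint angles nearest the present ones, or None.
- viewer.get_image(name): name is "side" or "top" or "wrist"; returns the picture (384x512x3 uint8, red, green, blue); there is no depth.
- viewer.get_calibration(name): a dict with "vfov" (degrees; the focal length in pixels is half the picture's height over the tangent of half this angle, whatever the lens; pixels are square), "cx", "cy" (the principal point, pixels), "eye" and "attitude" of the camera in the world. Camera axes: x right, y down, z forward; pixel columns grow to the right and rows downward; lengths in m; the calibration is good to about 2 mm. The wrist camera is an equidistant fisheye: a pixel r from the principal point sees the ray r / f radians off the axis. A picture is of the moment at which its call begins: read the wrist's pose just before it. get_calibration takes no time and is no camera call; for the wrist camera it gives the pose at the moment of the call.
A pose or a line that the arm cannot do raises manip.PlanningError and nothing moves.
- manip.hand_in(): hands the job in, once; it reports no verdict.
Readings, each from a call of its own:
- manip.current_clock(): time.
- manip.current_q(): joint angles.
- manip.current_joint_velocities(): joint speeds.
- manip.current_tau(): joint torques, N m.
- manip.current_tool_pos(): TCP position.
- manip.current_tcp_rot(): TCP orientation.
- manip.current_force(): force on the tool from outside, world axes, zero at the start.
- manip.current_wrist_torque(): the same for the moment, N m.
- manip.current_finger_gap(): finger opening in m.
Only numpy, scipy, OpenCV 4.12 (cv2) and the standard library are available. Lean on these libraries where they do the work, as an engineer would, in place of code of your own. Each camera call takes 0.05 s, during which the arm holds its last target. There are 200 camera calls.

TASK

Pack the open aluminium case for transport: take the box of glass slides and the objective canister from the sloping lower tier of the rack and lay both on the floor of the case, the slide box flat on its broad side and the canister on its side, then lay the flat black case from the upper shelf level on top of the slide box so that nothing stands above the rim. Shut the lid fully, and only then turn the catch on the front right over it. Set things down without dropping them, and do not knock over or push about the eyepiece and the resin mount already in the case or the tape roll on the rack.

Things in the scene. Friction and masses are not known exactly. Their poses are not given: they have to be found in the camera images.
- case: Aluminium instrument case, fixed, standing open. Origin: centre of its underside, on the bench; x from its front to its hinge side, y to its left seen from the front, z up. Outside 128 (x) x 258 (y) x 54 mm, walls and floor 4 mm: inside 120 x 250 mm, 50 mm deep (floor z = 4 mm, rim z = 54 mm).
- lid (a joint): Lid hinge: 0 = shut, 1.4 to 1.6 rad at the start (upright behind the opening), stop 1.85. Hinge line along the case's y at case x = +64, z = 54 mm; opening lifts the front edge. The lid is a plain plate 130 x 260 mm, 10 mm thick (all on the outer side of the hinge line); hinge friction holds it at any angle, about 2 N at its free edge moves it.
- lid_edge (a point): Middle of the lid's free edge, half-way through its thickness, 128 mm from the hinge line.
- catch (a joint): Steel turn catch amid the case's front; upright pivot at case x = -70 mm, y = 0. 0 = arm along the front, pointing to case +y; grows clockwise from above; 1.57 = pointing to case +x, over the lid; stop 1.65; starts at 0 to 0.25. Turns with under 1 N at its tab, stays where left. Arm 14 mm wide, 38 mm long from the pivot, top at case z = 71.5 mm; underside 1.5 mm above the shut lid.
- catch_tab (a point): Middle of the upright thumb tab at the end of the catch's arm, 34.5 mm from the pivot, 14 mm across the arm, 7 mm thick, top at case z = 88.5 mm.
- rack: Grey two-tier rack, fixed. Origin: centre of its foot, on the bench; x front to back. Lower tier: board 272 mm wide rising 30 degrees to the back from a 10 mm lip at x = -60, z = 45 mm, 121 mm long; 6 mm ribs part three lanes at y = -89, 0, 89 mm. Level upper shelf: x = -44 to 68 mm, z = 238 to 250 mm, over the things on the slope: reach them from the front with the tool leaning.
- slides_center (a point): Centre of the box of glass slides (blue and white carton), 81 x 52 x 31 mm, in one of the three lanes, lying on a broad side with its long axis up the slope and resting on the lip. Axes: x along its 81 mm (up the slope at the start), y along its 52 mm, z through its 31 mm thickness.
- canister_center (a point): Centre of the objective canister, a cylinder with black body and clear cap, 38 mm diameter (body 36) and 56 mm long, in another lane, lying with its axis up the slope, cap end up. Axes: x along its axis towards the cap, z out of the slope at the start; it can roll.
- flat_case_center (a point): Centre of the flat black case, 90 (x) x 62 (y) x 14 (z) mm, lying flat on the upper shelf of the rack (its top at rack z = 250 mm), its long side running roughly front to back. A white jar lid, 68 mm across and 12 mm high, lies at the left end of that shelf.
- eyepiece: Spare microscope eyepiece, black, standing in one end of the case: shoulder 35 mm diameter up to 23 mm, tube 24 mm diameter above it, 45 mm tall. Origin: centre of its underside, z up. It stays there.
- mount: Round resin specimen mount, 30 mm diameter, 16 mm high, lying in the other end of the case. Origin: centre of its underside. It stays there.
- tape: Roll of tape, 55 mm diameter, 18 mm thick, lying in the remaining lane of the rack. It stays there. Origin: on the slope's surface, 7 mm up the slope from the roll's centre.
- slides: The same box of slides as slides_center, told by a point on its underside, 6.5 mm from the middle along its length.
- canister: The same canister as canister_center, told by a point on the side it lies on at the start, 6.5 mm from the middle towards the cap.
- flat_case: The same flat case as flat_case_center, told by the centre of its underside.
Things that resemble listed ones, but are neither listed nor needed, are in the scene too. Leave any green look-alike of the eyepiece alone.

How it is judged:
By the outcome, as a careful person would: the job done as asked, in the order asked, and still so for the second after the job is handed in, with the robot touching nothing.
It also fails if it takes over 72 s, if anything falls off the work surface, if the arm or the gripper's body presses on something with over 40 N, if the wrist force passes 120 N, or if a joint passes its speed limit or range.

## Working session

There is one attempt and no reset: what is moved stays moved. The work goes in short steps, each a Python script; the robot and the scene stay as the last script left them, time stands still between calls to the robot, and variables do not carry over. Pictures are saved under pics/ and viewed, about 8 in all and at most 12, crops included, and the job is handed in when it is done.

```bash
ls; mkdir -p pics; python3 - <<'E'
from bench import manip, effector, viewer
import cv2, numpy as np
for n in ["side","top","wrist"]:
    c=viewer.get_calibration(n); print(n,c)
    im=viewer.get_image(n)
    cv2.imwrite(f"pics/{n}0.png",im[:,:,::-1])
a=cv2.imread("pics/side0.png");b=cv2.imread("pics/top0.png")
cv2.imwrite("pics/s0.png",cv2.resize(a,(800,600),interpolation=cv2.INTER_CUBIC))
cv2.imwrite("pics/t0.png",cv2.resize(b,(800,600),interpolation=cv2.INTER_CUBIC))
print(manip.current_clock(),manip.current_tool_pos(),manip.current_tcp_rot(),manip.grip_depth)
E
```

```text
pics
side {'vfov': 49.942555880291046, 'cx': 252.25434903322918, 'cy': 194.55439150508477, 'eye': array([0.12616394, 1.13077544, 0.65644419]), 'attitude': array([-0.11576403,  0.82592523, -0.54512605,  0.08534519])}
top {'vfov': 44.27785986726035, 'cx': 258.15074708755617, 'cy': 196.37140865466017, 'eye': array([ 0.30748907, -0.02526236,  1.48932141]), 'attitude': array([ 0.7113597 , -0.69925608,  0.04444406, -0.05507295])}
wrist {'vfov': 65.70646984690485, 'cx': 258.93754280144276, 'cy': 185.34536975162592, 'eye': array([0.12866889, 0.6418006 , 0.38309051]), 'attitude': array([0.80233525, 0.57683982, 0.08876617, 0.12503818])}
0.15 [0.20730786 0.61548867 0.22591934] [ 8.12110530e-01  5.83503148e-01 -6.12319565e-04  4.33749212e-04] 0.0188
```

View pics/s0.png

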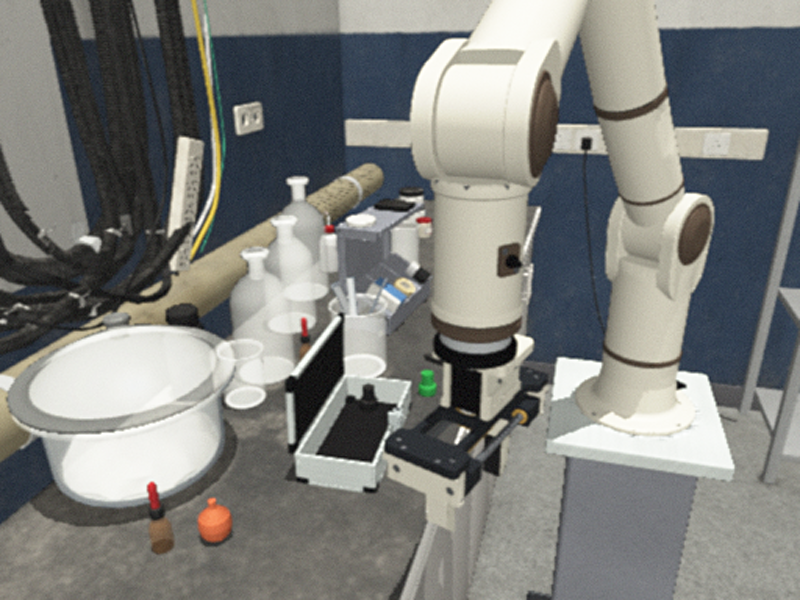

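View pics/t0.png

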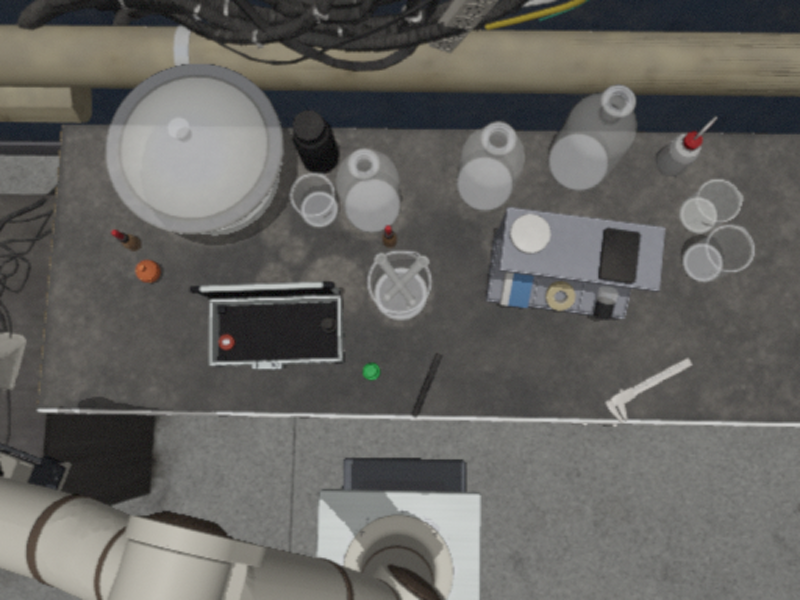

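```bash
cat > h.py <<'E'
import numpy as np, cv2
from scipy.spatial.transform import Rotation as R
from bench import manip, effector, viewer
def ray(c,u,v,fish=False,H=384):
    f=H/2/np.tan(np.radians(c['vfov'])/2)
    d=np.array([(u-c['cx'])/f,(v-c['cy'])/f,1.])
    if fish:
        r=np.hypot(d[0],d[1]); d=np.array([d[0]/r*np.sin(r),d[1]/r*np.sin(r),np.cos(r)]) if r>0 else d
    return R.from_quat(c['attitude']).apply(d/np.linalg.norm(d))
def onplane(c,u,v,z,fish=False):
    d=ray(c,u,v,fish); return c['eye']+d*(z-c['eye'][2])/d[2]
def proj(c,P,fish=False,H=384):
    f=H/2/np.tan(np.radians(c['vfov'])/2)
    p=R.from_quat(c['attitude']).inv().apply(np.atleast_2d(P)-c['eye'])
    if fish:
        n=np.hypot(p[:,0],p[:,1]); a=np.arctan2(n,p[:,2]); q=p[:,:2]/n[:,None]*a[:,None]
    else: q=p[:,:2]/p[:,2:]
    return q*f+[c['cx'],c['cy']]
E
python3 - <<'E'
import cv2,numpy as np
b=cv2.imread("pics/top0.png")
def crop(x0,y0,w,h,s):
    o=cv2.resize(b[y0:y0+h,x0:x0+w],None,fx=s,fy=s,interpolation=cv2.INTER_CUBIC)
    for i in range(0,w,10): cv2.putText(o,str(x0+i),(i*s,8),0,.3,(0,255,255),1); cv2.line(o,(i*s,8),(i*s,12),(0,255,255),1)
    for i in range(0,h,10): cv2.putText(o,str(y0+i),(0,i*s+3),0,.3,(0,255,255),1)
    return o
cv2.imwrite("pics/c1.png",crop(300,128,132,82,6))
cv2.imwrite("pics/c2.png",crop(115,172,115,70,6))
E
```

```text
(no output)
```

View pics/c1.png

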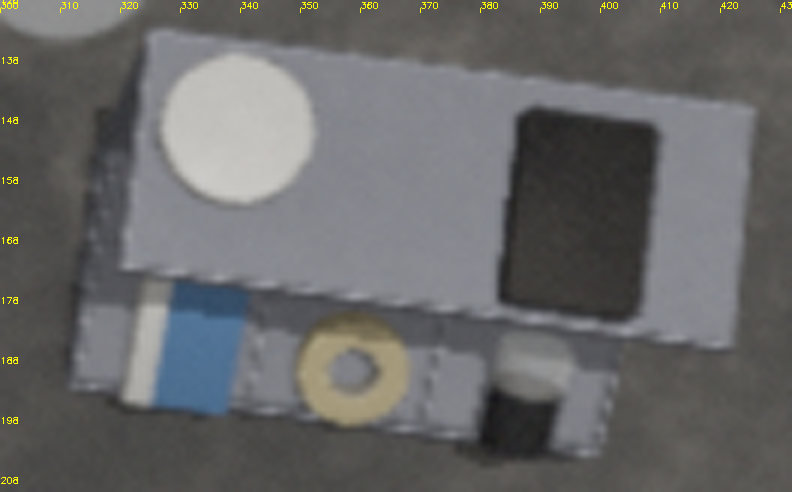

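View pics/c2.png

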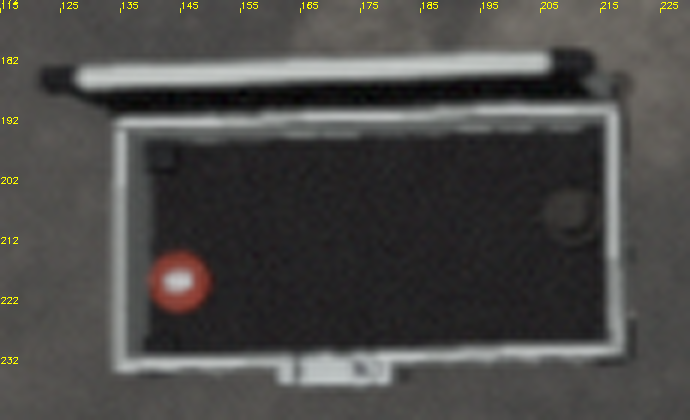

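```bash
cat > meas.py <<'E'
from h import *
c=viewer.get_calibration("top")
def fit(model,pix,z):
    W=np.array([onplane(c,u,v,z)[:2] for u,v in pix]); m=np.array(model)
    mc,wc=m.mean(0),W.mean(0); H=(m-mc).T@(W-wc); a=np.arctan2(H[0,1]-H[1,0],H[0,0]+H[1,1])
    Rm=np.array([[np.cos(a),-np.sin(a)],[np.sin(a),np.cos(a)]]); t=wc-Rm@mc
    return t,a,(m@Rm.T+t-W).round(4)
print("rack",fit([[-.044,.136],[.068,.136],[.068,-.136],[-.044,-.136]],[(320.3,172.7),(325.3,133),(425.8,145.8),(422.2,185.8)],.25))
print("flat",fit([[.045,.031],[.045,-.031],[-.045,-.031],[-.045,.031]],[(386.7,146),(409.7,148.3),(406.3,181.3),(383.3,178)],.264))
print("case",fit([[.064,.129],[.064,-.129],[-.064,-.129],[-.064,.129]],[(134.2,192),(217.8,189.5),(219,230.7),(134.2,233.7)],.054))
print("eyep",onplane(c,210.3,207.8,.049)); print("mount",onplane(c,144.8,218.8,.02))
for p in [(378,370),(280,375),(390,362)]: print("catch",onplane(c,115+p[0]/6,172+p[1]/6,.0715))
for p in [(78,78),(550,62)]: print("lid",onplane(c,115+p[0]/6,172+p[1]/6,.18))
E
python3 meas.py
```

```text
rack (array([ 0.57652636, -0.30944531]), np.float64(-0.11653542322398741), array([[-0.0009,  0.0003],
       [ 0.0012,  0.0008],
       [ 0.001 , -0.0006],
       [-0.0014, -0.0005]]))
flat (array([ 0.5750416 , -0.36859486]), np.float64(-0.11938274643159219), array([[ 0.0019,  0.0006],
       [-0.0002, -0.0004],
       [-0.0006, -0.0009],
       [-0.0011,  0.0007]]))
case (array([0.46040523, 0.24842574]), np.float64(0.0508745501903555), array([[-0.0005, -0.0007],
       [ 0.0007, -0.0001],
       [-0.0003,  0.0008],
       [ 0.0002, -0.0001]]))
eyep [0.4736497  0.14487731 0.049     ]
mount [0.43890925 0.35275956 0.02      ]
catch [0.39115684 0.23697802 0.0715    ]
catch [0.38780282 0.28612964 0.0715    ]
catch [0.39526623 0.23111442 0.0715    ]
lid [0.51945572 0.36415577 0.18      ]
lid [0.53059318 0.14199926 0.18      ]
```

```bash
cat >> h.py <<'E'
RK=(np.array([.5765,-.3094,0]),-.1165); CS=(np.array([.4604,.2484,0]),.0509)
def rot(a): return R.from_euler('z',a).as_matrix()
def W(fr,p): return fr[0]+rot(fr[1])@np.array(p,float)
def L(fr,p): return rot(fr[1]).T@(np.array(p)-fr[0])
def slope(s,h): return -.060+s*np.cos(np.pi/6)-h*.5, .045+s*.5+h*np.cos(np.pi/6)
def S(s,y,h):
    x,z=slope(s,h); return W(RK,[x,y,z])
def ori(x,z):
    x,z=np.array(x,float),np.array(z,float); z/=np.linalg.norm(z); x-=z*(x@z); x/=np.linalg.norm(x)
    return R.from_matrix(np.c_[x,np.cross(z,x),z]).as_quat()
def qdown(fr,yaw=0): return ori(rot(fr[1]+yaw)@[0,1,0],[0,0,-1])
def qlean(a=np.pi/6,fr=RK): 
    return ori(rot(fr[1])@[0,1,0],rot(fr[1])@[np.sin(a),0,-np.cos(a)])
def onslope(c,u,v,h,fish=False):
    d=L((np.zeros(3),RK[1]),ray(c,u,v,fish)); e=L(RK,c['eye']); n=np.array([-.5,0,np.cos(np.pi/6)])
    p0=np.array([-.060,0,.045]); t=(h-(e-p0)@n)/(d@n); p=e+t*d-p0
    return np.round([p[0]*np.cos(np.pi/6)+p[2]*.5,p[1],h],4)
E
python3 - <<'E'
from h import *
c=viewer.get_calibration("top")
g=lambda x,y,h:onslope(c,300+x/6,128+y/6,h)
print("slides front",g(122,402,.031),g(225,413,.031),"up",g(140,280,.031),g(247,292,.031))
print("can base",g(482,440,.019),g(552,447,.019),"cap",g(497,365,.019),g(573,365,.019))
print("tape",g(353,370,.018),g(297,370,.018),g(410,372,.018))
print("ribs",g(262,330,0),g(432,352,0))
for ph in (0,.12,.25):
  P=[W(CS,[-.07+r*np.sin(ph)+w*np.cos(ph),r*np.cos(ph)-w*np.sin(ph),.0715]) for r,w in ((0,0),(.038,.007),(.038,-.007))]
  print(ph,((proj(c,P)-[115,172])*6).round())
q0=manip.current_q()
for n,p,q in [("sl",S(.0485,.089,.013),qlean()),("ca",S(.023,-.089,.008),qlean()),("slhov",S(.0485,.089,.11),qlean()),("case",W(CS,[.016,.042,.018]),qdown(CS)),("flat",W(RK,[.0,-.059,.2525]),qdown(RK)),("lid",W(CS,[.088,0,.14]),qdown(CS)),("cat",W(CS,[-.09,.0345,.075]),qdown(CS))]:
    a=manip.solve_ik(p,q); print(n,p.round(3),None if a is None else np.round(a,2))
E
```

```text
slides front [0.0012 0.1112 0.031 ] [0.0026 0.0592 0.031 ] up [0.0667 0.1127 0.031 ] [0.0677 0.0596 0.031 ]
can base [ 0.0016 -0.0725  0.019 ] [ 0.0028 -0.1077  0.019 ] cap [ 0.0425 -0.0716  0.019 ] [ 0.0477 -0.1085  0.019 ]
tape [ 0.0296 -0.0018  0.018 ] [0.0257 0.0258 0.018 ] [ 0.0325 -0.03    0.018 ]
ribs [0.0382 0.0441 0.    ] [ 0.0383 -0.0425  0.    ]
0 [[362. 371.]
 [287. 360.]
 [287. 388.]]
0.12 [[362. 371.]
 [289. 351.]
 [286. 378.]]
0.25 [[362. 371.]
 [292. 341.]
 [286. 368.]]
sl [ 0.563 -0.218  0.081] [ 1.14  0.58 -0.87  2.21  1.54  0.25  0.46]
ca [ 0.522 -0.393  0.063] [ 1.47  0.74 -0.88  2.03  0.92  0.25  1.45]
slhov [ 0.514 -0.213  0.165] [ 1.32  0.3  -0.96  2.26  0.4   0.22  1.53]
case [0.474 0.291 0.018] [-0.31  0.63 -0.36  1.92  0.35  0.66  0.73]
flat [ 0.57  -0.368  0.252] [ 0.14  0.55  0.59  1.47 -0.32  1.21  2.23]
lid [0.548 0.253 0.14 ] [-0.21  0.51 -0.36  1.75  0.21  0.93  0.97]
cat [0.369 0.278 0.075] [-0.35  0.4  -0.41  2.13  0.26  0.66  0.68]
```

```bash
python3 - <<'E'
from h import *
def fl(q): return (R.from_quat(q)*R.from_euler('z',np.pi)).as_quat()
for a in (20,30,40):
  A=np.radians(a)
  for f in (0,1):
    for nm,s,y,h in (("sl",.05,.0855,.013),("slh",.05,.0855,.06),("sl2",.05,.0855,.11),("ca",.023,-.09,.008),("cah",.023,-.09,.07),("ca2",.023,-.09,.11)):
      q=qlean(A); q=fl(q) if f else q
      # tip position keeps grasp; retreat along tool axis
      p=S(s,y,.013 if nm[0]=='s' else .008)-R.from_quat(q).as_matrix()[:,2]*(h-.01)
      r=manip.solve_ik(p,q); print(a,f,nm,None if r is None else np.round(r,2))
E
```

```text
20 0 sl [ 0.67  0.45 -0.34  2.08  0.18  0.3   1.68]
20 0 slh [ 0.55  0.33 -0.18  2.1  -0.09  0.38  1.93]
20 0 sl2 [-0.02  0.24  0.48  2.12 -0.45  0.52  2.24]
20 0 ca [ 0.8   0.55 -0.11  1.94 -0.36  0.39  2.48]
20 0 cah [ 0.9   0.44 -0.2   1.95 -0.25  0.48  2.38]
20 0 ca2 [ 1.27  0.43 -0.64  1.94  0.12  0.55  2.08]
20 1 sl [ 0.28  0.43  0.13  2.09 -0.48  0.32 -0.87]
20 1 slh [ 0.42  0.32 -0.03  2.1  -0.23  0.39 -1.1 ]
20 1 sl2 [-0.57  0.45  1.2   2.13 -0.94  0.71 -0.47]
20 1 ca [ 0.35  0.59  0.46  1.95 -0.96  0.54 -0.17]
20 1 cah [ 0.2   0.52  0.68  1.98 -0.94  0.67 -0.19]
20 1 ca2 [ 0.2   0.43  0.68  1.98 -0.81  0.7  -0.29]
30 0 sl [ 1.16  0.58 -0.87  2.2   1.5   0.25  0.51]
30 0 slh [ 1.36  0.54 -1.09  2.23  1.24  0.32  0.77]
30 0 sl2 [ 1.31  0.28 -0.94  2.26  0.29  0.22  1.64]
30 0 ca [ 1.47  0.74 -0.88  2.03  0.93  0.25  1.44]
30 0 cah [ 1.52  0.58 -0.86  2.07  0.35  0.27  1.96]
30 0 ca2 [ 1.56  0.47 -0.86  2.09  0.05  0.32  2.24]
30 1 sl [-0.57  1.02  1.35  2.25  4.45  1.07  0.14]
30 1 slh [ 0.23  0.3   0.23  2.26 -1.23  0.24 -0.09]
30 1 sl2 [ 0.04  0.18  0.46  2.29 -0.94  0.31 -0.36]
30 1 ca [ 0.58  0.56  0.23  2.06 -1.37  0.43  0.32]
30 1 cah [ 0.24  0.51  0.71  2.11 -1.36  0.66  0.28]
30 1 ca2 [ 1.1   0.35 -0.3   2.1  -0.67  0.38 -0.26]
40 0 sl [ 1.37  0.76 -1.07  2.32  2.31  0.42 -0.12]
40 0 slh [ 1.42  0.57 -1.07  2.37  2.38  0.27 -0.28]
40 0 sl2 None
40 0 ca [ 1.68  0.92 -1.07  2.12  1.81  0.23  0.75]
40 0 cah [ 1.9   0.97 -1.31  2.18  1.51  0.38  1.09]
40 0 ca2 [ 1.97  0.84 -1.31  2.2   1.21  0.3   1.34]
40 1 sl [ 1.03  0.53 -0.64  2.32  3.03  0.27  2.13]
40 1 slh [ 1.25  0.46 -0.85  2.37  2.87  0.2   2.31]
40 1 sl2 None
40 1 ca [ 1.68  0.92 -1.07  2.12  1.81  0.23 -2.39]
40 1 cah [ 1.9   0.97 -1.31  2.18  1.51  0.38 -2.05]
40 1 ca2 [ 1.31  0.39 -0.42  2.22 -1.38  0.35  0.55]
```

```bash
cat >> h.py <<'E'
def dirz(q): return R.from_quat(q).as_matrix()[:,2]
def clk(m=""): print(m,round(manip.current_clock(),2),np.round(manip.current_tool_pos(),4),"gap",round(manip.current_finger_gap(),4),"F",np.round(manip.current_force(),1))
def snap(n,f):
    c=viewer.get_calibration(n); im=viewer.get_image(n); np.save(f"pics/{f}.npy",c,allow_pickle=True)
    cv2.imwrite(f"pics/{f}.png",cv2.resize(im[:,:,::-1],(800,600),interpolation=cv2.INTER_CUBIC)); return c
QS=qlean(np.radians(25)); QC=qlean(np.radians(20))
E
python3 - <<'E'
from h import *
manip.move_pose([.40,-.08,.36],qdown(RK)); clk()
p=S(.047,.0935,.018)-dirz(QS)*.09
manip.move_pose(p,QS); clk(); print(np.round(manip.current_q(),2))
snap("wrist","w1")
E
```

```text
2.75 [ 0.4003 -0.0793  0.3599] gap 0.0918 F [ 0.4 -0.3 -0.5]
 3.77 [ 0.5223 -0.2078  0.1661] gap 0.0921 F [ 0.3 -0.5 -0.7]
[ 0.03  0.2   0.43  2.22 -0.61  0.38  2.41]
```

View pics/w1.png

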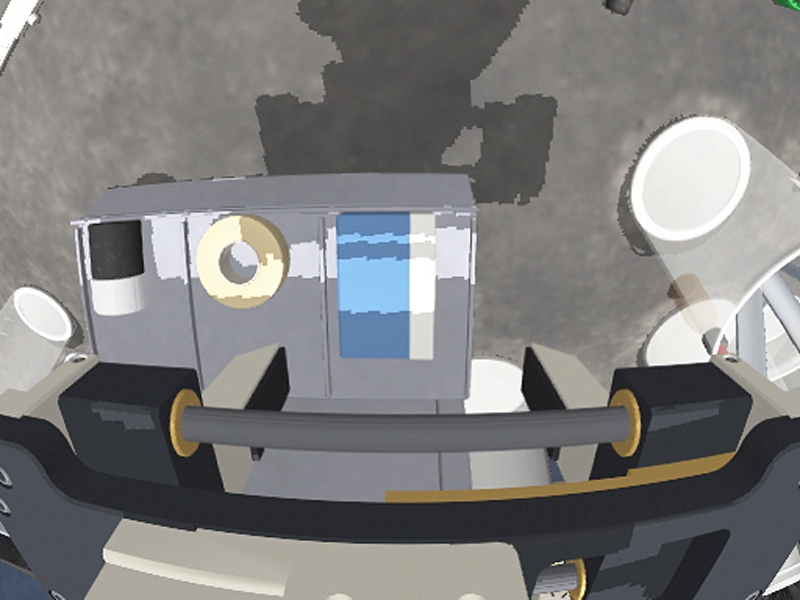

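```bash
python3 - <<'E'
from h import *
c=np.load("pics/w1.npy",allow_pickle=True).item()
g=lambda x,y,h:onslope(c,x/1.5625,y/1.5625,h,True)
for p in [(337,212),(435,212),(433,359),(340,357)]: print(g(*p,.031))
print("can",g(90,275,.019),g(146,275,.019),g(118,315,.03),g(116,222,.03),"tape",g(243,258,.018),g(289,262,.018),g(197,262,.018))
manip.servo_line(S(.047,.0935,.018),QS,vel=.1); clk("at")
effector.close(25); clk("closed")
manip.servo_line(S(.047,.0935,.018)+np.array([0,0,.012]),vel=.05); clk("lift")
p=manip.current_tool_pos()-dirz(QS)*.09; manip.servo_line(p,vel=.2); clk("out")
snap("wrist","w2")
E
```

```text
[-0.0008  0.0593  0.031 ]
[-0.0006  0.1102  0.031 ]
[0.08   0.1103 0.031 ]
[0.0791 0.0586 0.031 ]
can [ 0.0336 -0.1119  0.019 ] [ 0.0341 -0.0653  0.019 ] [ 0.0571 -0.0838  0.03  ] [-0.0004 -0.0777  0.03  ] tape [0.0249 0.0016 0.018 ] [0.0276 0.0292 0.018 ] [ 0.0268 -0.0284  0.018 ]
at 4.87 [ 0.5595 -0.2134  0.0846] gap 0.0921 F [-0.1 -0.1  0.3]
closed 5.58 [ 0.5593 -0.2138  0.0843] gap 0.0523 F [-1.6 -2.7  2.1]
lift 5.97 [ 0.5594 -0.2126  0.0961] gap 0.0516 F [-0.1 -0.2 -0.6]
out 6.58 [ 0.5218 -0.2075  0.1774] gap 0.0515 F [-0.2  0.2 -1.4]
```

View pics/w2.png

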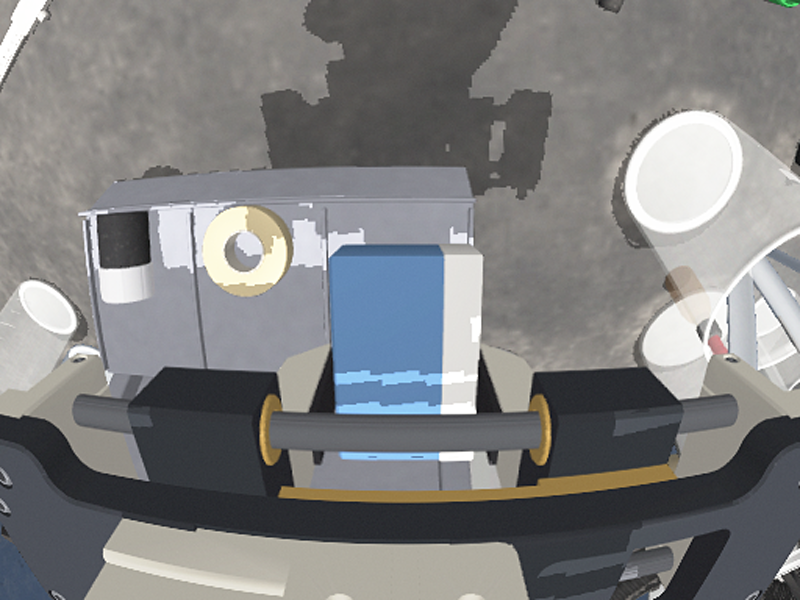

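```bash
cat >> h.py <<'E'
def lower(p,q,dz=.006,lim=3.0):
    "slow descent along -z to p, stopping at contact"
    f0=manip.current_force()[2]; p=np.array(p)
    for z in np.arange(p[2]+.003,p[2]-dz,-.001):
        manip.servo_line([p[0],p[1],z],q,vel=.03)
        f=manip.current_force()[2]-f0
        if f>lim: break
    print("lower stop",round(z-p[2],4),"dF",round(f,1))
E
python3 - <<'E'
from h import *
q=qlean(np.radians(-5),CS); t=W(CS,[-.0015,.040,.022])
manip.move_pose([.42,-.03,.34],qdown(RK)); 
manip.move_pose(t+[0,0,.17],q); clk("above")
manip.servo_line(t+[0,0,.006],q,vel=.12); clk("low")
lower(t,q); clk("set")
effector.open_jaws(); clk("open")
manip.servo_line(t+[0,0,.13],q,vel=.2); clk()
snap("wrist","w3")
E
```

```text
above 8.97 [0.4581 0.2865 0.1928] gap 0.0513 F [ 0.8 -0.2 -1.2]
low 10.48 [0.4575 0.2886 0.0287] gap 0.0517 F [-0.9 -0.1 -0.7]
lower stop -0.0 dF 7.0
set 11.48 [0.4569 0.2883 0.0228] gap 0.0517 F [-2.4 -0.9  6.3]
open 12.3 [0.4569 0.2882 0.022 ] gap 0.0917 F [-0.2  0.6 -0.4]
 13.1 [0.4562 0.2879 0.1512] gap 0.0923 F [-0.6  1.  -1.2]
```

View pics/w3.png

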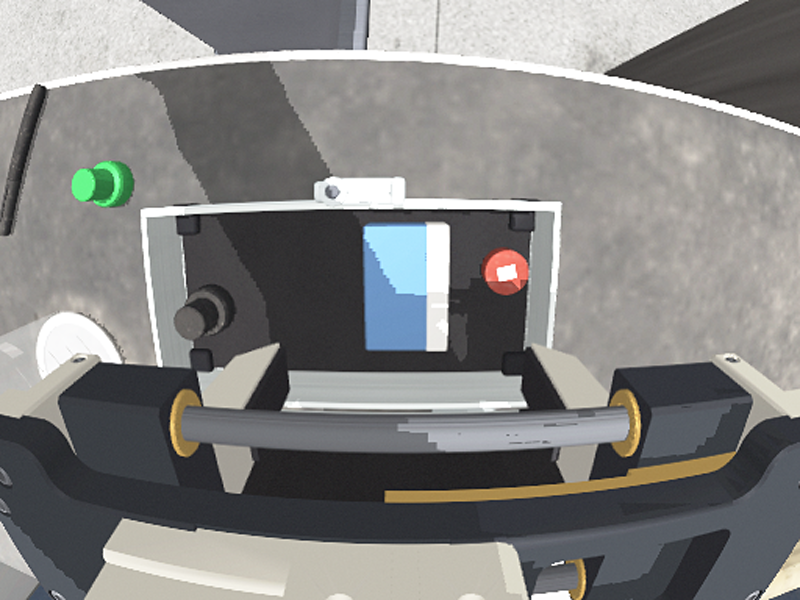

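```bash
python3 - <<'E'
from h import *
c=np.load("pics/w3.npy",allow_pickle=True).item()
g=lambda x,y,h:L(CS,onplane(c,x/1.5625,y/1.5625,h,True)).round(4)
print("slides",[g(*p,.035)[:2] for p in [(363,223),(449,222),(447,352),(366,351)]])
print("rim",g(141,209,.054),g(561,203,.054),"eye",g(190,322,.049),g(215,303,.027),"mount",g(506,272,.02),"catch",g(333,192,.0715),g(398,184,.0885),g(405,192,.0715))
manip.move_pose([.42,-.03,.34],qdown(RK))
t=S(.023,-.102,.010)
manip.move_pose(t-dirz(QC)*.09,QC); clk("hov"); print(np.round(manip.current_q(),2))
manip.servo_line(t,QC,vel=.1); clk("at")
effector.close(20); clk("closed")
manip.servo_line(t+np.array([0,0,.015]),vel=.05); clk("lift")
manip.servo_line(manip.current_tool_pos()-dirz(QC)*.1,vel=.2); clk("out")
snap("wrist","w4")
E
```

```text
slides [array([-0.0497,  0.0143]), array([-0.0503,  0.0663]), array([0.0326, 0.0668]), array([0.032 , 0.0147])]
rim [-0.0644 -0.1259  0.054 ] [-0.0643  0.1303  0.054 ] eye [ 0.0099 -0.0989  0.049 ] [ 0.0027 -0.0891  0.027 ] mount [-0.017  0.106  0.02 ] catch [-0.0691  0.0019  0.0715] [-0.0727  0.0363  0.0885] [-0.0687  0.0397  0.0715]
hov 16.1 [ 0.4907 -0.4003  0.1501] gap 0.0915 F [-0.2 -0.5  0.9]
[ 0.75  0.39  0.01  1.94 -0.4   0.57  2.53]
at 17.15 [ 0.52   -0.4059  0.0657] gap 0.0918 F [0.1 0.5 0.4]
closed 18.07 [ 0.5199 -0.4054  0.0651] gap 0.0354 F [-0.6  1.  -0.2]
lift 18.52 [ 0.5201 -0.4059  0.0809] gap 0.0352 F [-0.2 -0.1 -1. ]
out 19.17 [ 0.486  -0.4013  0.1741] gap 0.0356 F [ 0.1  0.2 -1.9]
```

View pics/w4.png

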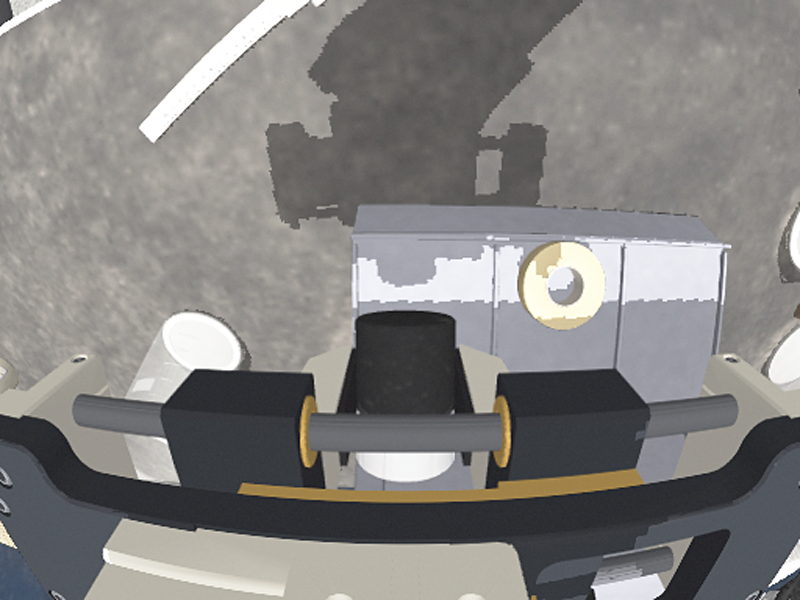

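```bash
python3 - <<'E'
from h import *
q=qlean(np.radians(-10),CS); t=W(CS,[-.030,-.0545,.014])
manip.move_pose([.42,-.08,.34],qdown(RK)); 
manip.move_pose(t+[0,0,.17],q); clk("above")
manip.servo_line(t+[0,0,.006],q,vel=.12); clk("low")
lower(t,q,lim=2.5); clk("set")
effector.open_jaws(); clk("open")
manip.servo_line(t+[0,0,.14],q,vel=.2); clk()
snap("wrist","w5")
E
```

```text
above 21.79 [0.4343 0.1908 0.1845] gap 0.0352 F [ 0.5 -0.2 -0.3]
low 23.31 [0.4338 0.1927 0.0206] gap 0.0356 F [-0.4  0.5 -0.7]
lower stop -0.0 dF 3.4
set 24.31 [0.4334 0.1925 0.0143] gap 0.0354 F [-0.4 -0.7  2.7]
open 25.33 [0.4332 0.1925 0.014 ] gap 0.0918 F [-1.2  0.4  0.4]
 26.18 [0.4326 0.1921 0.1532] gap 0.0921 F [ 0.6  0.5 -0.3]
```

View pics/w5.png

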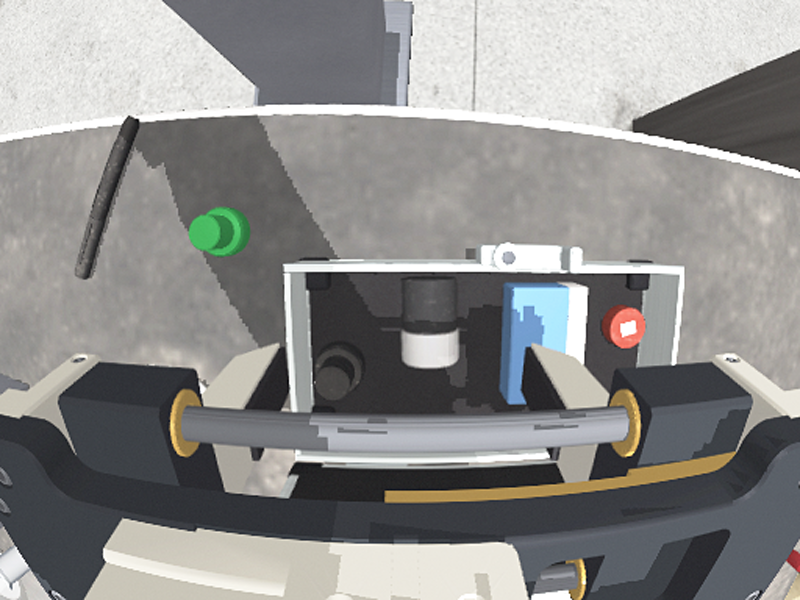

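```bash
python3 - <<'E'
from h import *
FQ=(RK[0],-.119); q=qdown(FQ); t=np.array([.575,-.3686,.2528])
manip.move_pose([.42,-.08,.36],qdown(RK)); manip.move_pose(t+[0,0,.07],q); clk("hov"); print(np.round(manip.current_q(),2))
manip.servo_line(t+[0,0,.004],q,vel=.1); manip.servo_line(t,q,vel=.03); clk("at")
effector.close(25); clk("closed")
manip.servo_line(t+[0,0,.08],vel=.12); clk("lift")
q=qdown(CS); t=W(CS,[-.008,.040,.0378])
manip.move_pose([.42,-.05,.38],q); manip.move_pose(t+[0,0,.16],q); clk("above")
manip.servo_line(t+[0,0,.006],q,vel=.12); clk("low")
lower(t,q,lim=2.5); clk("set")
effector.open_jaws(); clk("open")
manip.servo_line(t+[0,0,.14],q,vel=.2); clk()
snap("wrist","w6")
E
```

```text
hov 28.77 [ 0.5757 -0.3667  0.3231] gap 0.0919 F [-0.6 -0.2  0.3]
[ 0.42  0.46  0.17  1.36 -0.08  1.33  2.04]
at 29.87 [ 0.575  -0.3686  0.2529] gap 0.0917 F [0.3 0.1 0.6]
closed 30.46 [ 0.575  -0.3688  0.2528] gap 0.0618 F [-0.1 -0.1 -0.4]
lift 31.27 [ 0.5746 -0.3683  0.3318] gap 0.0617 F [-0.3 -0.7 -1.7]
above 34.05 [0.4516 0.2866 0.1981] gap 0.0616 F [ 0.2  0.1 -0.4]
low 35.48 [0.451  0.2883 0.0446] gap 0.0617 F [-0.5 -0.8 -0.3]
lower stop -0.002 dF 9.2
set 36.98 [0.4504 0.288  0.0368] gap 0.0616 F [-2.8 -2.4  8.9]
open 37.67 [0.4503 0.2879 0.0357] gap 0.0916 F [-0.2 -0.1  0. ]
 38.53 [0.4497 0.2873 0.1768] gap 0.092 F [-0.5  0.2 -0. ]
```

View pics/w6.png

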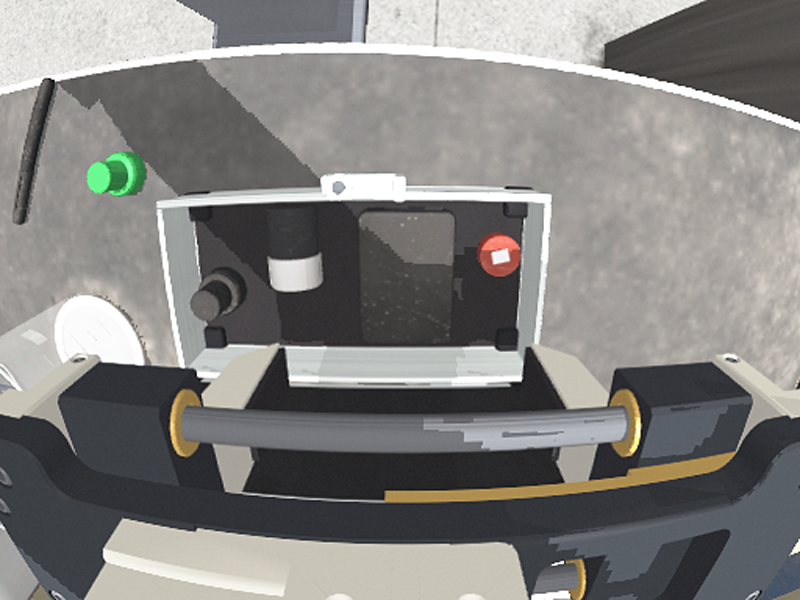

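```bash
python3 - <<'E'
from h import *
c=viewer.get_calibration("top")
for p in [(225,233),(250,222),(195,238)]: print("vessel",[onplane(c,p[0]/1.5625,p[1]/1.5625,z).round(3) for z in (.12,.2)])
q=qdown(CS); r,w,y=.095,.0095,-.04
def tip(th,cl=0): 
    return W(CS,[.064-r*np.cos(th)+(.010+cl)*np.sin(th)+w, y, .054+r*np.sin(th)+(.010+cl)*np.cos(th)])
s=tip(np.pi/2,.018)
for p in (s+[0,0,.08],s,tip(0),W(CS,[-.0985,.0345,.077])): print(np.round(manip.solve_ik(p,q),2))
e=manip.solve_ik(W(CS,[-.0355,.0165,.077]),qdown(CS,-1.58)); print(e)
E
```

```text
vessel [array([0.638, 0.34 , 0.12 ]), array([0.619, 0.319, 0.2  ])]
vessel [array([0.661, 0.293, 0.12 ]), array([0.64 , 0.275, 0.2  ])]
vessel [array([0.628, 0.397, 0.12 ]), array([0.609, 0.373, 0.2  ])]
[-0.13  0.4  -0.36  1.67  0.16  1.09  1.09]
[-0.15  0.49 -0.34  1.74  0.2   0.94  1.05]
[-0.21  0.45 -0.34  2.07  0.24  0.66  0.91]
[-0.37  0.38 -0.4   2.14  0.24  0.66  0.68]
[-0.53660393  0.41918238 -0.08646137  2.04885427  0.05622394  0.67571723
 -0.61780319]
```

```bash
python3 - <<'E'
from h import *
q=qdown(CS); r,w,y=.095,.0095,-.04
def tip(th,cl=0): 
    return W(CS,[.064-r*np.cos(th)+(.010+cl)*np.sin(th)+w, y, .054+r*np.sin(th)+(.010+cl)*np.cos(th)])
p=manip.current_tool_pos(); manip.servo_line([p[0],p[1],.27],q,vel=.25)
effector.close(10)
s=tip(np.pi/2,.018)
manip.move_pose(s+[0,0,.11],q); manip.servo_line(s,q,vel=.15); clk("behind")
m=0
for th in np.linspace(1.55,0.06,11):
    manip.servo_line(tip(th),q,vel=.15); m=max(m,np.linalg.norm(manip.current_force()))
clk("near shut %.1f"%m)
t=tip(0)
for dz in (.002,.001,0,-.001,-.002):
    manip.servo_line(t+[0,0,dz],q,vel=.03); f=manip.current_force()[2]; print(dz,round(f,1))
    if f>12: break
clk("pressed")
manip.servo_line(t+[0,0,.10],q,vel=.25)
manip.move_pose(W(CS,[-.100,.0345,.15]),q); clk()
snap("wrist","w7")
E
```

```text
behind 42.02 [0.5643 0.2144 0.15  ] gap 0.0002 F [-0.  -0.   0.6]
near shut 1.6 44.81 [0.4415 0.2072 0.0697] gap 0.0006 F [-0.5  0.8 -0.7]
0.002 0.1
0.001 2.0
0 13.5
pressed 45.58 [0.4412 0.2075 0.0651] gap 0.0007 F [-3.  -2.6 13.5]
 46.65 [0.3571 0.2776 0.1485] gap 0.0005 F [ 0.8  0.4 -0.4]
```

View pics/w7.png

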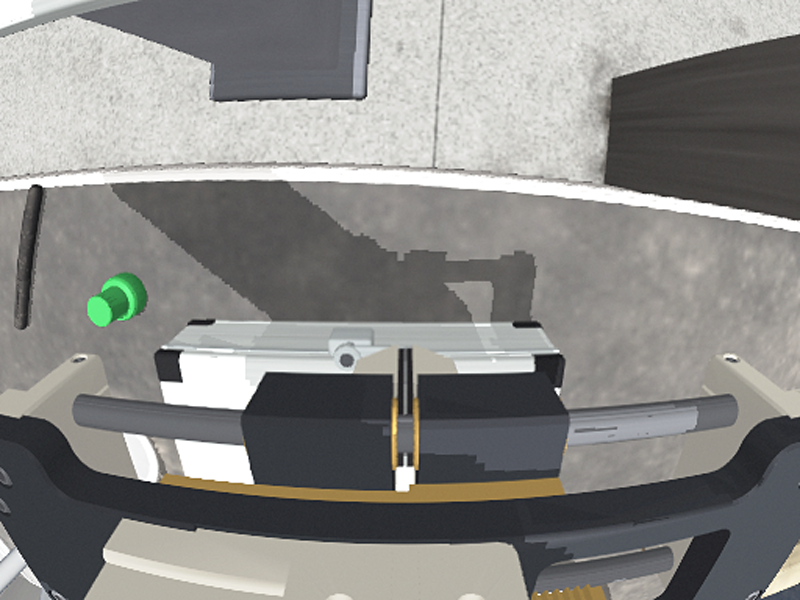

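```bash
python3 - <<'E'
from h import *
q=qdown(CS); t=W(CS,[-.045,-.05,.064])
manip.move_pose(t+[0,0,.05],q); manip.servo_line(t+[0,0,.003],q,vel=.15)
for dz in (.001,0,-.001,-.002):
    manip.servo_line(t+[0,0,dz],q,vel=.03); f=manip.current_force()[2]; print(dz,round(f,1),manip.current_tool_pos()[2].round(4))
    if f>20: break
manip.servo_line(t+[0,0,.04],q,vel=.2)
def cp(ph,d,z=.077): return W(CS,[-.070+.0345*np.sin(ph)-d*np.cos(ph),.0345*np.cos(ph)+d*np.sin(ph),z])
manip.move_pose(cp(0,.034,.12),q); manip.servo_line(cp(0,.034),q,vel=.15); clk("front")
m=0
for ph in np.linspace(0,1.58,9):
    manip.servo_line(cp(ph,.0165),qdown(CS,-ph),vel=.1); m=max(m,np.linalg.norm(manip.current_force()))
clk("turned %.1f"%m)
manip.servo_line(cp(1.58,.03),vel=.1); manip.servo_line(cp(1.58,.03,.2),vel=.25)
manip.move_pose([.30,.0,.35],q); clk()
a=[]
for n,(x0,y0,w,h) in (("top",(110,165,130,85)),("side",(170,220,110,105))):
    im=viewer.get_image(n)[:,:,::-1]; cv2.imwrite(f"pics/f_{n}.png",im); a.append(cv2.resize(im[y0:y0+h,x0:x0+w],(400,int(400*h/w)),interpolation=cv2.INTER_CUBIC))
H=max(i.shape[0] for i in a); cv2.imwrite("pics/f.png",np.hstack([cv2.copyMakeBorder(i,0,H-i.shape[0],0,0,0) for i in a]))
E
```

```text
0.001 -0.0 0.0653
0 12.3 0.0651
-0.001 22.5 0.0649
front 49.72 [0.3548 0.2763 0.0763] gap 0.0001 F [ 0.3 -0.1  0.8]
turned 1.1 52.84 [0.4239 0.2632 0.077 ] gap 0.0006 F [-0.4  0.3  0. ]Traceback (most recent call last):
  File "<stdin>", line 15, in <module>
bench.PlanningError: the arm cannot take that pose within its joint ranges
```

```bash
python3 - <<'E'
from h import *
clk(); q=qdown(CS)
p=manip.current_tool_pos()
if p[2]<.15: manip.servo_line([p[0],p[1],.2],vel=.25)
manip.move_pose([.42,-.10,.36],qdown(RK)); clk()
a=[]
for n,(x0,y0,w,h) in (("top",(110,165,130,85)),("side",(170,220,110,105))):
    im=viewer.get_image(n)[:,:,::-1]; cv2.imwrite(f"pics/f_{n}.png",im); a.append(cv2.resize(im[y0:y0+h,x0:x0+w],(400,int(400*h/w)),interpolation=cv2.INTER_CUBIC))
H=max(i.shape[0] for i in a); cv2.imwrite("pics/f.png",np.hstack([cv2.copyMakeBorder(i,0,H-i.shape[0],0,0,0) for i in a]))
E
```

```text
53.77 [0.4236 0.2757 0.2   ] gap 0.0006 F [ 0.3  0.3 -0.1]
 55.67 [ 0.42   -0.0994  0.3594] gap 0.0005 F [ 0.1  0.8 -0.4]
```

View pics/f.png

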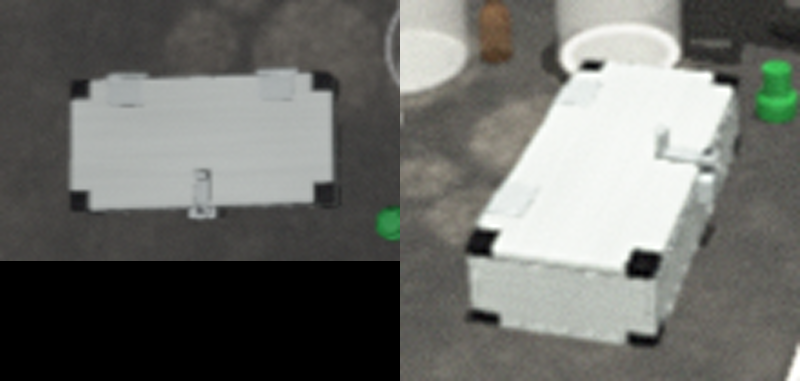

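The lid is flat on the case, and the catch points square over it: its tab is at (202,175) in the left crop and (662,140) in the right. The robot is clear, so I'm handing in.

```bash
python3 -c "
from h import *
manip.hand_in(); print(manip.current_clock())"
```

```text
the job is handed in; nothing more can be done
the job is handed in; nothing more can be done
```

The case is packed, shut and latched. I handed the job in at about 56 s on the robot's clock, with the arm well clear.

- **Packing:** The slide box lies flat on the case floor and the canister on its side beside it. The flat case rests level on the slide box. By the given sizes its top is at about 49 mm, below the 54 mm rim. Each thing was lowered until it touched, at under 10 N, and only then released.
- **Things to leave alone:** The last wrist picture before shutting showed the eyepiece and mount still upright where they started. The tape roll was still in its lane in the last picture of the rack. I took no picture of it after that; the flat case was then lifted from the shelf above.
- **Lid, then catch:** I swung the lid shut and pressed it at two places, and only then turned the catch. The final top and side pictures show the lid flat on the case and the catch square over it.

**Checks that disagreed:**
- **Lid height:** The lid read 65.1 mm at both press points, about 1 mm above nominal. I took this as arm deflection and height bias, because it met a hard stop at both points and the catch turned over it with about 1 N.
- **Retreat pose:** One retreat pose after the catch was turned was out of range and was refused. The arm did not move, and I used another pose.

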